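# Set the sign-in board back to its lowest notch

### The job

The sign-in board by the coat hooks is propped too steep: set it in its lowest notch. Its ratchet lets it only rise, so lift it by its bar handle through the notches and past the top until the pawl tips over against the sprung top stop (ease it there, do not force the stop), lower it in hand all the way down flat, then raise it again just into the first notch and let go. Do not let the board drop and leave the other things on the bench alone.

Things in the scene. Friction and masses are not known exactly. Their poses are not given: they have to be found in the camera images.
- stand: Wooden stand of the board, fixed to the bench, 265 mm deep, 340 mm wide over the mechanism, 128 mm high. Origin on the bench under the middle of the hinge; x points from the hinge to the handle of the flat board, y along the hinge, z up. The open steel ratchet, pawl and brass stop finger stand on its +y side (y 138 to 195 mm); the hand need not touch them.
- hinge (a point): Middle of the board's hinge axis (the axis is the stand's y), 110 mm above the bench. The board is a plate 240 mm wide and 10 mm thick with a sheet of paper and a steel clip; it reaches from the hinge to 170 mm and its mid-plane passes through the axis.
- handle (a point): Centre of the handle's round steel bar, 12 mm thick, 100 mm long along the stand's y, on two stubs at its ends, 45 mm off the board's free edge. It lies 215 mm from the hinge axis in the board's mid-plane and moves on that arc. Pinched from above, a finger on either side, it turns between the pads as the board swings.
- board (a joint): Tilt of the board in rad: 0 flat (firm stop, handle 110 mm above the bench), growing as the handle rises. Mass 0.45 to 0.8 kg, centre 90 mm from the hinge: 2 to 3.5 N at the handle lifts it. Three notches hold it at about 0.16, 0.48 and 0.79; it starts in the middle one. A notch takes hold once the board has risen 0.1 above it; a lowered board then rests in it.
- ratchet (a point): Middle of the ratchet on the hinge axis, 155 mm to the stand's +y. Its upright pawl leans on three pins. Past the top the pawl tips away (in about half a second) and the board can be lowered freely to flat; if not pressed far enough it catches in the top notch again. Only at flat (below 0.02 rad) is the pawl tipped back in; then the notches work again as the board rises.
- buffer: Sprung top stop: rubber plunger 8 x 30 x 16 mm, 60 mm below the hinge axis, pushed to the stand's +x by the brass finger. Its adjustment is unknown: met somewhere in tilt 1.0 to 1.27. The pawl tips when the handle is pressed on about 5 N (8 mm, 0.04 rad) more; the spring gives 0.6 N per mm of handle travel. Over 45 N on the plunger (12 N more at the handle) forces it.
- caddy: Three-slot wooden mail caddy with letters, 240 x 100 x 100 mm, fixed; leave alone. Origin under its centre.
- saucer: White porcelain saucer, 120 mm across, 18 mm high; leave alone. Origin under its centre.
- pebble: Glass pebble, 28 mm across, 11 mm high, lying in the saucer; leave alone.
- keytag: Orange key tag with ring, 75 x 28 x 5 mm, flat on the bench; leave alone.
- flashlight: Black flashlight, 125 mm long, 32 mm at the head, lying on the bench; leave alone.
- glasses_case: Black glasses case, 160 x 60 x 35 mm; leave alone.
- key_box: Small dark wooden box, 90 x 60 x 40 mm; leave alone.

How it is judged:
By the outcome, as a careful person would: the job done as asked, in the order asked, and still so for the second after the job is handed in, with the robot touching nothing.
It also fails if it takes over 69 s, if anything falls off the work surface, if the arm or the gripper's body presses on something with over 40 N, if the wrist force passes 120 N, or if a joint passes its speed limit or range.

### The arm

A 6-joint arm with a two-finger parallel gripper is mounted at the origin on the work surface. World frame = base frame: x ahead of the robot, y to its left, z up, the work surface at z = 0. Lengths are in m, angles in rad, forces in N, time in s.
With the tool pointing down it reaches from about 0.35 to 0.85 m from the base axis. Payload 8.1 kg.
Tool frame: the origin (TCP) lies on the centre line of the jaws, within the pads' length; the fingertips stand robot.finger_overhang ahead of it and the grasp point (between the pads) lies 5 mm behind it (robot.finger_overhang is the distance from the TCP to the fingertips, in m); z points along the fingers, y is the direction in which the jaws open and shut (so a half turn about z gives the same grasp; the last joint's range is limited). The gripper opens to 85 mm and grips with 20 to 120 N. Pads are 22 mm wide; open, the fingers measure 114 mm over their backs; the gripper's body (76 mm by 85 mm) begins 54 mm behind the grasp point. The pads swing forward as they close: fully open they stand 13 mm farther back than shut.
Start: joints at [1.223, 0.13, 1.488, -0, 1.523, -0.085], TCP at [0.156, 0.579, 0.245] pointing down, gripper open.
Joint ranges: [-2.96, 2.96], [-0.89, 2.26], [0.02, 2.5], [-1.34, 4.48], [0, 2.73], [-2.66, 2.66]. Speed limits (rad/s): [2.39, 2.39, 2.79, 3.14, 3.14, 3.14].

### API

Orientations are given as a unit quaternion [x, y, z, w].
In Python, from station import robot gives the robot as it stands.
- The arm moves only by the shell command python3 -m jog 'ROWS'. ROWS is JSON, a list of rows, each a list of 7 numbers: the shift along the tool's x, y, z in mm, then the turn, a rotation vector about the tool's x, y, z in rad, then the closure, from 0 (fully open) to 1 (shut). A call has 1 to 10 rows; each row shifts and turns the commanded pose from where the row before left it, along the tool's axes as they then stand; what a row does not reach is not made up. A row lasts 1/8 s, in which the tool goes at most 62.5 mm and 10.7 degrees, less where a joint would pass 70% of its speed; a pose out of reach is approached as far as the arm can. A call is refused whole if a number of a shift passes 62.5 or a number of a turn 0.188, either way. A call with a gripper value outside its range is refused whole. The fingers move at their own pace and stop on an object; the grip force is fixed at half the most. Time passes only in rows, so rows that do not move let the fingers close. It gives the time, the measured TCP pose, the force and the opening at its end, in the units of the state.
- robot.read_state(): the state, without advancing time (a new reading comes with each control period).
- robot.capture(name): name is "scene" or "top" or "wrist"; returns (picture, depth): 384x512x3 uint8, blue, green, red; 384x512 float32, m along the optical axis (not along the pixel's ray), 0 where there is no reading.
- robot.calibration(name): a dict with "mtx" (3x3 intrinsics, pixels), "distortion" ([k1, k2, p1, p2, k3] as OpenCV has them; the pictures are not rectified), "origin" and "orientation" of the camera in the world; the wrist camera has in their place "T_tool_cam" (4x4, takes a point from camera to tool coordinates, whose origin is the TCP and whose axes are the flange's). Camera axes: x right, y down, z forward; pixel columns grow to the right and rows downward; lengths in m; the calibration is good to about 2 mm. A picture is of the moment at which its call begins: read the wrist's pose just before it. calibration takes no time and is no camera call.
- robot.sign_off(): hands the job in, once; it reports no verdict.
Trained networks look in the newest picture that a camera, given by its name, has taken for a name from the list of things; names that differ only in an ending like _2 or _b are one class to them, and where a whole thing is asked for, a point or a joint stands for the part that bears it (a point fixed in the world has none). Each returns a list of dicts, best first, with "confidence" (0 to 1); they miss things now and then, are a little off and sometimes report something else, mostly with a low value. They report only what shows in the picture. A call takes as long as a camera call.
- robot.search_frame(camera, target): "xyz" ([x, y, z] in m, in world coordinates, good to about 4 mm: the middle of the surface that is visible of it).
- robot.silhouettes(camera, target): "pixels" (384x512 bool, what is visible of it).
- robot.pinpoint(camera, target): "xyz" ([x, y, z] in m, in world coordinates, good to about 4 mm: a listed point, or the origin of a listed thing).
The state is a dict: "time": time; "qpos": joint angles; "joint_velocities": joint speeds; "joint_torque": joint torques, N m; "tool_pos": TCP position; "tcp_rot": TCP orientation; "ft_force": force on the tool from outside, world axes, zero at the start; "ft_torque": the same for the moment, N m; "width": finger opening in m.
Only numpy, scipy, OpenCV 4.12 (cv2) and the standard library are available. Lean on these libraries where they do the work, as an engineer would, in place of code of your own. Each camera call takes 0.05 s, during which the arm holds its last target. There are 200 camera calls.

## Working session

There is one attempt and no reset: what is moved stays moved. The work goes in short steps, Python scripts to look and compute and a shell command to move; the robot and the scene stay as the last step left them, time stands still between calls to the robot, and variables do not carry over. Pictures are saved under pics/ and viewed, about 8 in all and at most 12, crops included, and the job is handed in when it is done.

```bash
mkdir -p pics
cat > h.py <<'E'
from station import robot
import numpy as np, cv2
from scipy.spatial.transform import Rotation as R
np.set_printoptions(precision=4,suppress=True)
E
python3 - <<'E'
from h import *
s=robot.read_state(); print(s['tool_pos'],s['tcp_rot'],s['width'],robot.finger_overhang)
print(R.from_quat(s['tcp_rot']).as_matrix())
ims=[]
for c in ['scene','top']:
    im,d=robot.capture(c); ims.append(im)
    for n in ['stand','hinge','handle','ratchet','caddy','saucer','buffer']:
        print(c,n,[(np.array(r['xyz']),round(r['confidence'],2)) for r in robot.pinpoint(c,n)[:2]])
cv2.imwrite('pics/a.png',cv2.resize(np.vstack(ims),(400*1,600)) if 0 else np.hstack([cv2.resize(i,(400,300)) for i in ims]))
cv2.imwrite('pics/s.png',ims[0]);cv2.imwrite('pics/t.png',ims[1])
E
```

```text
[0.1557 0.5789 0.2442] [ 0.131   0.9914 -0.0009 -0.0002] 0.08558266460701637 0.014
[[-0.9657  0.2598 -0.0006]
 [ 0.2598  0.9657 -0.0018]
 [ 0.0001 -0.0019 -1.    ]]
scene stand [(array([ 0.4559,  0.059 , -0.0011]), 0.78)]
scene hinge [(array([0.4557, 0.0593, 0.109 ]), 0.57), (array([0.7783, 0.1444, 0.0019]), 0.46)]
scene handle [(array([0.644 , 0.015 , 0.2068]), 0.87)]
scene ratchet [(array([0.4953, 0.2141, 0.1102]), 0.59)]
scene caddy [(array([ 0.5183,  0.5556, -0.0002]), 0.66)]
scene saucer [(array([ 0.4724, -0.1681,  0.0005]), 0.92)]
scene buffer [(array([0.504 , 0.2275, 0.0486]), 0.45)]
top stand [(array([0.4608, 0.0646, 0.0022]), 0.86)]
top hinge [(array([0.4559, 0.0597, 0.1067]), 0.83)]
top handle [(array([0.4954, 0.211 , 0.1051]), 0.62), (array([0.6446, 0.0159, 0.2104]), 0.6)]
top ratchet [(array([0.4962, 0.2127, 0.1114]), 0.73)]
top caddy [(array([0.5199, 0.5531, 0.0005]), 0.97), (array([ 0.4409, -0.4979, -0.0025]), 0.25)]
top saucer [(array([ 0.4701, -0.1724, -0.0008]), 0.79)]
top buffer [(array([0.5019, 0.2288, 0.0519]), 0.4)]
```

View pics/a.png

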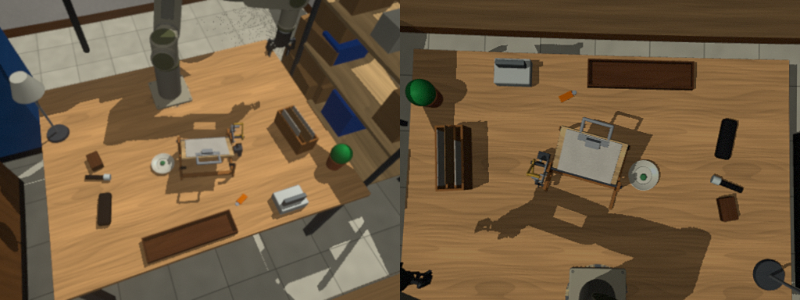

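The two cameras agree: hinge at about (0.456, 0.060, 0.108), handle at (0.644, 0.0155, 0.208), tilt about 0.475 and radius 0.218. In the picture the board stands centrally, with the saucer on its -y side and the caddy well to its +y side. I'll move above the handle with the jaws across the bar.

```bash
python3 -m jog '[[0,0,-10,0,0,0.173,0.5],[0,0,-10,0,0,0.173,0.5],[0,0,-10,0,0,0.173,0.5],[0,0,-10,0,0,0.173,0.5],[0,0,-10,0,0,0.173,0.5],[0,0,-10,0,0,0.173,0.5],[0,0,-10,0,0,0.173,0.5],[0,0,-10,0,0,0.173,0.5],[0,0,-10,0,0,0.173,0.5],[0,0,0,0,0,0,0.5]]'
python3 -m jog '[[-30,43,0,0,0,0,0.5],[-30,43,0,0,0,0,0.5],[-30,43,0,0,0,0,0.5],[-30,43,0,0,0,0,0.5],[-30,43,0,0,0,0,0.5],[-30,43,0,0,0,0,0.5],[-30,43,0,0,0,0,0.5],[-30,43,0,0,0,0,0.5],[-30,43,0,0,0,0,0.5],[-30,43,0,0,0,0,0.5]]'
python3 -m jog '[[-30,43,0,0,0,0,0.5],[-30,43,0,0,0,0,0.5],[-30,43,0,0,0,0,0.5],[-30,43,0,0,0,0,0.5],[0,0,0,0,0,0,0.5],[0,0,0,0,0,0,0.5]]'
python3 - <<'E'
from h import *
s=robot.read_state(); Rm=R.from_quat(s['tcp_rot']).as_matrix(); print(s['time'],s['tool_pos'],s['width'],s['qpos'],s['ft_force']);print(Rm)
im,d=robot.capture('wrist')
cv2.imwrite('pics/w.png',im)
P=[]
for n in ['hinge','handle','ratchet']:
    print(n,[(np.array(r['xyz']),round(r['confidence'],2)) for r in robot.pinpoint('wrist',n)[:2]])
for n in ['handle','board','stand']:
    print(n,[(np.array(r['xyz']),round(r['confidence'],2)) for r in robot.search_frame('wrist',n)[:2]])
E
```

```text
time: 2.05
tool_pos: [0.156, 0.5798, 0.3363]
tcp_rot: [0.789, 0.614, 0.001, -0.0]
ft_force: [-0.6, -0.3, -0.6]
width: 0.0425
time: 3.3
tool_pos: [0.4994, 0.1812, 0.3348]
tcp_rot: [0.788, 0.616, -0.0, -0.0]
ft_force: [0.4, -0.0, 0.2]
width: 0.0427
time: 4.05
tool_pos: [0.6355, 0.0241, 0.3345]
tcp_rot: [0.789, 0.615, -0.0, -0.001]
ft_force: [0.2, 0.1, 0.2]
width: 0.0429
4.05 [0.6355 0.0241 0.3345] 0.04291810260806489 [-0.0429  0.2117  1.2369  0.0004  1.6944  0.2039] [0.2388 0.0606 0.1831]
[[ 0.2443  0.9697 -0.0014]
 [ 0.9697 -0.2443  0.0005]
 [ 0.0001 -0.0014 -1.    ]]
hinge [(array([0.4571, 0.0641, 0.1122]), 0.73), (array([0.6449, 0.019 , 0.2082]), 0.42)]
handle [(array([0.6414, 0.0179, 0.2092]), 0.73)]
ratchet [(array([0.4956, 0.2133, 0.1099]), 0.94)]
handle [(array([0.5486, 0.0713, 0.1626]), 0.76)]
board [(array([0.5503, 0.0673, 0.1643]), 0.61)]
stand [(array([0.5463, 0.0768, 0.1513]), 0.75)]
```

View pics/w.png

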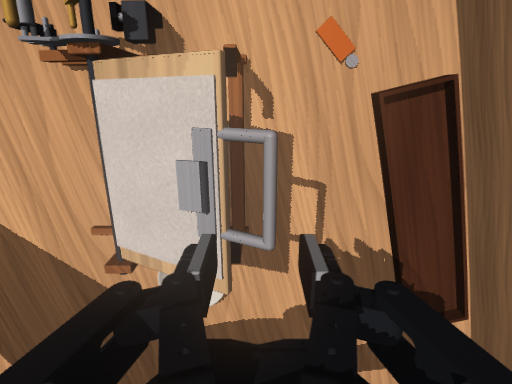

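The wrist view shows the bar running from (272,135) to (269,243), between the open fingers. The clip is at (193,185). I'll measure the bar from depth.

Run:
```python
from h import *
s=robot.read_state(); Rm=R.from_quat(s['tcp_rot']).as_matrix()
im,d=robot.capture('wrist'); c=robot.calibration('wrist'); T=c['T_tool_cam']; T=np.array(T)
def pt(u,v):
    n=cv2.undistortPoints(np.array([[[u,v]]],float),np.array(c['mtx']),np.array(c['distortion']))[0,0]
    z=d[v,u]; p=T@np.array([n[0]*z,n[1]*z,z,1]); return s['tool_pos']+Rm@p[:3]
L=[]
for v in range(145,238,6):
    r=[pt(u,v) for u in range(258,284) if d[v,u]>0]
    r=np.array(r); k=r[r[:,2]>0.2]; 
    L.append([*k[:,:2].mean(0),k[:,2].max()])
L=np.array(L); print(L[::4]); print(np.polyfit(L[:,1],L[:,0],1))
for v in (130,134,138,236,240,244,248): print(v,pt(270,v))
# board edge line: right edge of board plate
for v in (90,150,215,260):
    r=np.array([pt(u,v) for u in range(85,235) if d[v,u]>0]); print(v,r[r[:,2]>.1][[20,-30]])
```

```text
[[ 0.6522  0.0575  0.2146]
 [ 0.6474  0.0376  0.2144]
 [ 0.6424  0.0165  0.2141]
 [ 0.6367 -0.0053  0.2143]]
[0.2498 0.638 ]
130 [0.6556 0.0688 0.2072]
134 [0.6548 0.0662 0.2122]
138 [0.654  0.0632 0.2133]
236 [ 0.6333 -0.0227  0.2151]
240 [ 0.6322 -0.0276  0.2133]
244 [ 0.6313 -0.0314  0.2136]
248 [ 0.6304 -0.0352  0.2139]
90 [[0.5043 0.1417 0.1321]
 [0.6008 0.1161 0.1843]]
150 [[0.4905 0.0797 0.1334]
 [0.5867 0.0647 0.1851]]
215 [[0.4726 0.0041 0.1332]
 [0.5685 0.0016 0.1839]]
260 [[ 0.4423 -0.0572  0.1228]
 [ 0.615   0.0409  0.3527]]
```

Bar centre is (0.642, 0.017, 0.2085) with yaw -0.245. That fits a 215 mm radius and a tilt of 0.476, with the hinge at (0.4566, 0.0635, 0.110). Now descending and gripping.

```bash
python3 -m jog '[[-5,8,0,0,0,0,0.62],[0,0,25,0,0,0,0.62],[0,0,30,0,0,0,0.62],[0,0,30,0,0,0,0.62],[0,0,20,0,0,0,0.62],[0,0,14,0,0,0,0.62],[0,0,8,0,0,0,0.62],[0,0,4,0,0,0,0.62],[0,0,0,0,0,0,0.62]]'
python3 - <<'E'
from h import *
im,d=robot.capture('wrist');cv2.imwrite('pics/g.png',im)
r=215
t0=.476
for t in np.arange(.476,1.4,.05): print(round(t,3), np.round([r*(np.cos(t)-np.cos(t0)), -r*(np.sin(t)-np.sin(t0))],1), end=' ')
E
```

```text
time: 5.58
tool_pos: [0.6426, 0.0172, 0.2048]
tcp_rot: [0.789, 0.614, 0.0, 0.0]
ft_force: [0.5, 0.1, -0.2]
width: 0.0326
0.476 [ 0. -0.] 0.526 [-5.2 -9.4] 0.576 [-10.8 -18.6] 0.626 [-16.9 -27.5] 0.676 [-23.4 -36. ] 0.726 [-30.3 -44.2] 0.776 [-37.6 -52.1] 0.826 [-45.4 -59.6] 0.876 [-53.5 -66.6] 0.926 [-61.9 -73.3] 0.976 [-70.6 -79.6] 1.026 [-79.7 -85.4] 1.076 [-89.  -90.7] 1.126 [-98.6 -95.6] 1.176 [-108.4  -99.9] 1.226 [-118.4 -103.8] 1.276 [-128.6 -107.2] 1.326 [-139.  -110.1] 1.376 [-149.5 -112.4]
```

View pics/g.png

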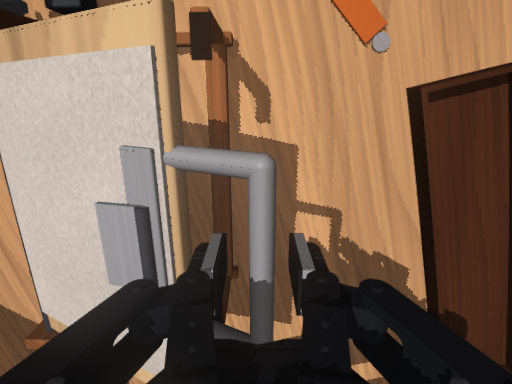

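The bar at (262,250) is central between the fingertips at (215,…) and (300,…). Closing.

```bash
python3 -m jog '[[0,0,0,0,0,0,0.8],[0,0,0,0,0,0,1],[0,0,0,0,0,0,1],[0,0,0,0,0,0,1],[0,0,0,0,0,0,1]]'; python3 -m jog '[[0,-2,-5,0,0,0,1],[0,-3,-5,0,0,0,1],[0,-5,-9,0,0,0,1],[0,-6,-9,0,0,0,1],[0,0,0,0,0,0,1],[0,0,0,0,0,0,1]]'
python3 - <<'E'
from h import *
im,d=robot.capture('wrist');print([(np.array(r['xyz']),round(r['confidence'],2)) for r in robot.pinpoint('wrist','handle')[:2]]);print(robot.read_state()['tool_pos'])
E
```

```text
time: 6.25
tool_pos: [0.644, 0.0169, 0.206]
tcp_rot: [0.79, 0.614, 0.002, 0.002]
ft_force: [5.2, -1.4, 0.9]
width: 0.0102
time: 7.0
tool_pos: [0.6282, 0.0208, 0.2333]
tcp_rot: [0.789, 0.614, 0.001, 0.001]
ft_force: [5.9, -1.3, 1.5]
width: 0.0098
[(array([0.6275, 0.0236, 0.2372]), 0.86)]
[0.6283 0.0208 0.2331]
```

```bash
cat > mon.py <<'E'
from h import *
import sys
H=np.array([.458,.063,.112]); ex=np.array([.97,-.244,0])
s=robot.read_state(); p=np.array(s['tool_pos'])-H; p[2]+=.005; f=np.array(s['ft_force'])
a,z=p@ex,p[2]; t=np.arctan2(z,a); fx=f@ex
print('t%.2f a%.4f z%.4f theta %.3f r %.4f lat %.4f | Ftan %.2f Frad %.2f Flat %.2f w %.4f'%(s['time'],a,z,t,np.hypot(a,z),p@[.244,.97,0],-np.sin(t)*fx+np.cos(t)*f[2],np.cos(t)*fx+np.sin(t)*f[2],f@[.244,.97,0],s['width']))
E
python3 mon.py; python3 -m jog '[[0,-4,-8,0,0,0,1],[0,-5,-7,0,0,0,1],[0,-5.5,-6.5,0,0,0,1],[0,-6,-6.5,0,0,0,1]]' >/dev/null; python3 mon.py; python3 -m jog '[[0,-6,-6,0,0,0,1],[0,-6.5,-6,0,0,0,1],[0,-6.5,-5.5,0,0,0,1],[0,-7,-5,0,0,0,1]]'>/dev/null; python3 mon.py;python3 -m jog '[[0,0,0,0,0,0,1],[0,0,0,0,0,0,1]]'; python3 mon.py
```

```text
t7.10 a0.1754 z0.1261 theta 0.623 r 0.2161 lat 0.0006 | Ftan -3.26 Frad 6.13 Flat 0.29 w 0.0100
t7.60 a0.1532 z0.1536 theta 0.787 r 0.2169 lat 0.0006 | Ftan -2.65 Frad 1.34 Flat -0.31 w 0.0095
t8.10 a0.1274 z0.1765 theta 0.946 r 0.2176 lat 0.0007 | Ftan -2.30 Frad 6.34 Flat 0.30 w 0.0100
time: 8.35
tool_pos: [0.582, 0.0325, 0.2833]
tcp_rot: [0.789, 0.614, 0.0, 0.0]
ft_force: [3.8, -1.1, 2.6]
width: 0.0098
t8.35 a0.1277 z0.1763 theta 0.944 r 0.2177 lat 0.0007 | Ftan -1.73 Frad 4.42 Flat -0.16 w 0.0098
```

```bash
J="python3 -m jog"; python3 -m jog '[[0,-3,-3.5,0,0,0,1],[0,-3.5,-2.5,0,0,0,1]]'>/dev/null; python3 mon.py; python3 -m jog '[[0,-3.6,-2.4,0,0,0,1],[0,0,0,0,0,0,1]]'>/dev/null; python3 mon.py; python3 -m jog '[[0,-3.6,-2.4,0,0,0,1],[0,0,0,0,0,0,1]]'>/dev/null; python3 mon.py
```

```text
t8.60 a0.1206 z0.1814 theta 0.984 r 0.2178 lat 0.0007 | Ftan -3.56 Frad -0.02 Flat 0.27 w 0.0098
t8.85 a0.1168 z0.1839 theta 1.005 r 0.2179 lat 0.0007 | Ftan -2.12 Frad -1.16 Flat 0.07 w 0.0098
t9.10 a0.1132 z0.1863 theta 1.025 r 0.2180 lat 0.0007 | Ftan -2.86 Frad -3.69 Flat -0.04 w 0.0095
```

```bash
python3 -m jog '[[0,-4,-1.7,0,0,0,1],[0,0,0,0,0,0,1]]'>/dev/null; python3 mon.py;python3 mon.py; python3 -m jog '[[0,-3.8,-2,0,0,0,1],[0,0,0,0,0,0,1]]'>/dev/null; python3 mon.py;  python3 -m jog '[[0,0,0,0,0,0,1]]'>/dev/null; python3 mon.py
```

```text
t9.35 a0.1095 z0.1889 theta 1.045 r 0.2183 lat 0.0007 | Ftan -1.14 Frad 0.56 Flat -0.35 w 0.0096
t9.35 a0.1095 z0.1889 theta 1.045 r 0.2183 lat 0.0007 | Ftan -1.14 Frad 0.56 Flat -0.35 w 0.0096
t9.60 a0.1059 z0.1909 theta 1.064 r 0.2183 lat 0.0007 | Ftan -1.46 Frad 2.36 Flat -1.24 w 0.0099
t9.72 a0.1062 z0.1908 theta 1.063 r 0.2183 lat 0.0007 | Ftan -1.98 Frad 3.02 Flat -0.98 w 0.0099
```

```bash
python3 -c "
from h import *
im,d=robot.capture('scene');cv2.imwrite('pics/c.png',cv2.resize(im[150:270,200:340],None,fx=4,fy=4,interpolation=2))
print([(np.array(r['xyz']),round(r['confidence'],2)) for r in robot.pinpoint('scene','handle')[:2]])"
```

```text
[(array([0.559 , 0.0362, 0.2972]), 0.75)]
```

```bash
python3 -m jog '[[0,-3.5,-2.5,0,0,0,1],[0,0,0,0,0,0,1]]'>/dev/null; python3 mon.py; python3 -m jog '[[0,-3.8,-2,0,0,0,1],[0,0,0,0,0,0,1]]'>/dev/null; python3 mon.py;  python3 -m jog '[[0,0,0,0,0,0,1]]'>/dev/null; python3 mon.py
```

```text
t10.07 a0.1022 z0.1929 theta 1.083 r 0.2183 lat 0.0007 | Ftan -1.52 Frad 3.20 Flat -1.18 w 0.0095
t10.32 a0.0984 z0.1950 theta 1.103 r 0.2184 lat 0.0007 | Ftan -2.45 Frad 1.07 Flat -1.22 w 0.0099
t10.45 a0.0986 z0.1948 theta 1.102 r 0.2184 lat 0.0008 | Ftan -1.58 Frad 2.42 Flat -1.45 w 0.0094
```

```bash
python3 -m jog '[[0,-3.8,-2.2,0,0,0,1],[0,0,0,0,0,0,1]]'>/dev/null; python3 mon.py; python3 -m jog '[[0,-3.9,-1.9,0,0,0,1],[0,0,0,0,0,0,1]]'>/dev/null; python3 mon.py;  python3 -m jog '[[0,0,0,0,0,0,1]]'>/dev/null; python3 mon.py
```

```text
t10.70 a0.0945 z0.1973 theta 1.124 r 0.2188 lat 0.0008 | Ftan -1.46 Frad 3.92 Flat -1.66 w 0.0098
t10.95 a0.0907 z0.1992 theta 1.144 r 0.2188 lat 0.0008 | Ftan -0.63 Frad 2.72 Flat -2.15 w 0.0096
t11.07 a0.0909 z0.1990 theta 1.142 r 0.2188 lat 0.0007 | Ftan -0.87 Frad 3.87 Flat -1.81 w 0.0095
```

```bash
python3 -m jog '[[0,-3.8,-2.4,0,0,0,1],[0,0,0,0,0,0,1]]'>/dev/null; python3 mon.py; python3 -m jog '[[0,-4,-1.7,0,0,0,1],[0,0,0,0,0,0,1]]'>/dev/null; python3 mon.py;  python3 -m jog '[[0,0,0,0,0,0,1]]'>/dev/null; python3 mon.py
```

```text
t11.32 a0.0866 z0.2010 theta 1.164 r 0.2189 lat 0.0008 | Ftan -0.85 Frad 0.68 Flat -2.54 w 0.0096
t11.57 a0.0827 z0.2027 theta 1.184 r 0.2189 lat 0.0008 | Ftan -1.80 Frad -1.76 Flat -2.61 w 0.0099
t11.70 a0.0828 z0.2027 theta 1.183 r 0.2190 lat 0.0008 | Ftan -2.42 Frad -0.81 Flat -1.87 w 0.0099
```

```bash
python3 -m jog '[[0,-3.7,-1.4,0,0,0,1],[0,0,0,0,0,0,1]]'>/dev/null; python3 mon.py; python3 -m jog '[[0,0,0,0,0,0,1]]'>/dev/null; python3 mon.py
```

```text
t11.95 a0.0791 z0.2042 theta 1.201 r 0.2190 lat 0.0008 | Ftan -2.65 Frad -2.60 Flat -2.43 w 0.0091
t12.07 a0.0792 z0.2041 theta 1.201 r 0.2190 lat 0.0008 | Ftan -3.05 Frad -4.39 Flat -2.75 w 0.0099
```

```bash
python3 -m jog '[[0,-3.1,-0.8,0,0,0,1],[0,0,0,0,0,0,1]]'>/dev/null; python3 mon.py; python3 -m jog '[[0,-3,-1,0,0,0,1],[0,0,0,0,0,0,1]]'>/dev/null; python3 mon.py;python3 -m jog '[[0,0,0,0,0,0,1]]'>/dev/null; python3 mon.py
```

```text
t12.32 a0.0763 z0.2057 theta 1.216 r 0.2194 lat 0.0008 | Ftan -2.24 Frad 1.12 Flat -2.98 w 0.0100
t12.57 a0.0735 z0.2067 theta 1.229 r 0.2194 lat 0.0008 | Ftan -4.80 Frad 0.58 Flat -3.16 w 0.0094
t12.70 a0.0736 z0.2066 theta 1.229 r 0.2193 lat 0.0008 | Ftan -3.82 Frad 0.83 Flat -1.49 w 0.0092
```

```bash
python3 -m jog '[[0,-2.9,-0.9,0,0,0,1],[0,0,0,0,0,0,1]]'>/dev/null; python3 mon.py; python3 -m jog '[[0,0,0,0,0,0,1]]'>/dev/null; python3 mon.py;python3 -m jog '[[0,-1.9,-0.6,0,0,0,1],[0,0,0,0,0,0,1]]'>/dev/null; python3 mon.py; python3 -m jog '[[0,0,0,0,0,0,1]]'>/dev/null; python3 mon.py; python3 -c "
from h import *
im,d=robot.capture('scene');a=im[150:270,200:340]
im,d=robot.capture('top');b=im[170:290,130:270]
cv2.imwrite('pics/e.png',np.hstack([cv2.resize(x,(400,343),interpolation=2) for x in (a,b)]))"
```

```text
t12.95 a0.0709 z0.2076 theta 1.241 r 0.2194 lat 0.0008 | Ftan -7.15 Frad -0.05 Flat -2.99 w 0.0096
t13.07 a0.0710 z0.2076 theta 1.241 r 0.2194 lat 0.0008 | Ftan -5.28 Frad 0.93 Flat -1.15 w 0.0093
t13.32 a0.0693 z0.2081 theta 1.250 r 0.2194 lat 0.0008 | Ftan -7.74 Frad -0.02 Flat -3.09 w 0.0099
t13.45 a0.0693 z0.2082 theta 1.249 r 0.2194 lat 0.0009 | Ftan -7.69 Frad -0.45 Flat -2.10 w 0.0099
```

View pics/e.png

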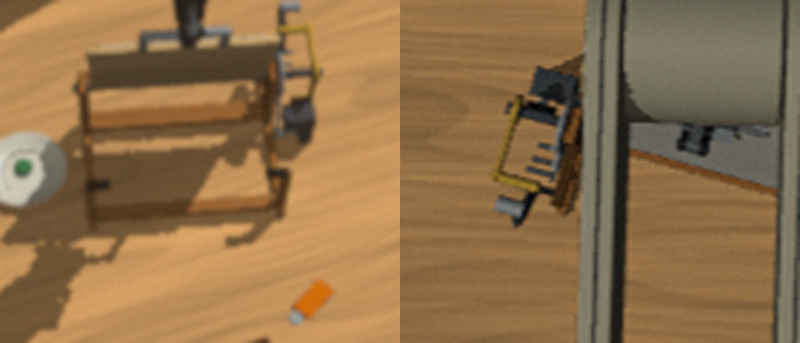

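The scene crop shows the board steep in the gripper, the brass finger on the plunger side at (312,75) and the pawl at (290,70). Now I hold and average the force.

```bash
for i in 1 2 3 4 5 6; do python3 -m jog '[[0,0,0,0,0,0,1]]'>/dev/null; python3 mon.py; done; python3 -c "
from h import *
im,d=robot.capture('scene');a=im[150:210,280:340]
im,d=robot.capture('top');b=im[185:255,155:215]
cv2.imwrite('pics/f.png',np.hstack([cv2.resize(x,(400,400),interpolation=2) for x in (a,b)]))"
```

```text
t13.68 a0.0693 z0.2081 theta 1.249 r 0.2193 lat 0.0009 | Ftan -6.81 Frad -0.00 Flat -1.40 w 0.0093
t13.80 a0.0693 z0.2081 theta 1.249 r 0.2194 lat 0.0009 | Ftan -6.52 Frad 0.04 Flat -1.50 w 0.0097
t13.93 a0.0693 z0.2081 theta 1.249 r 0.2193 lat 0.0009 | Ftan -7.07 Frad -0.63 Flat -1.85 w 0.0099
t14.05 a0.0693 z0.2081 theta 1.250 r 0.2193 lat 0.0008 | Ftan -7.32 Frad 0.09 Flat -1.37 w 0.0095
t14.18 a0.0693 z0.2081 theta 1.250 r 0.2194 lat 0.0009 | Ftan -7.23 Frad 0.16 Flat -2.03 w 0.0101
t14.30 a0.0693 z0.2082 theta 1.249 r 0.2194 lat 0.0009 | Ftan -7.56 Frad 0.41 Flat -1.95 w 0.0102
```

View pics/f.png

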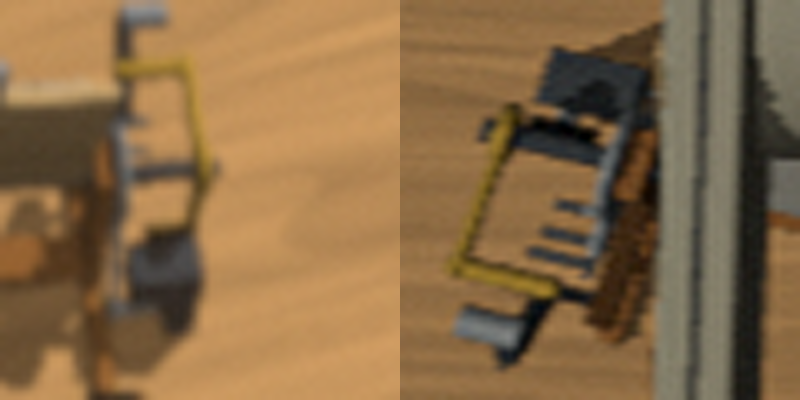

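```bash
python3 -m jog '[[0,-1.4,-0.4,0,0,0,1],[0,0,0,0,0,0,1],[0,0,0,0,0,0,1],[0,0,0,0,0,0,1],[0,0,0,0,0,0,1],[0,0,0,0,0,0,1]]'>/dev/null; python3 mon.py; python3 -c "
from h import *
b0=cv2.imread('pics/t.png')[185:255,155:215]
im,d=robot.capture('top');b=im[185:255,155:215]
cv2.imwrite('pics/f2.png',np.hstack([cv2.resize(x,(400,460),interpolation=2) for x in (b0,b)]))"
```

```text
t15.15 a0.0681 z0.2086 theta 1.255 r 0.2194 lat 0.0009 | Ftan -7.76 Frad -0.00 Flat -1.90 w 0.0098
```

View pics/f2.png

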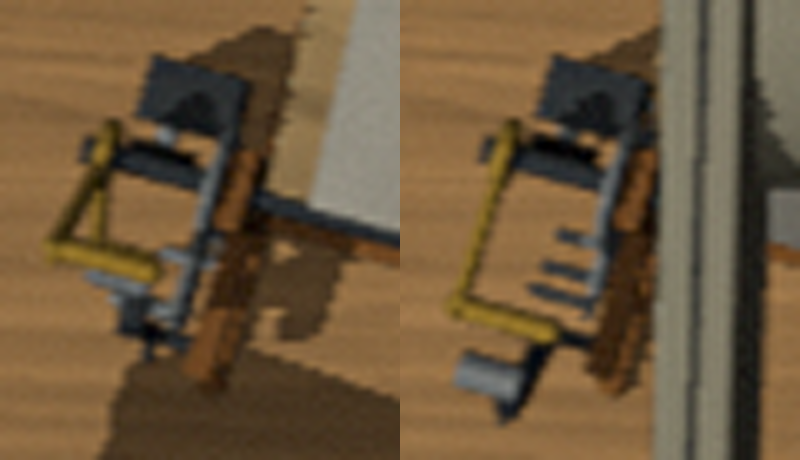

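Left (start): the pawl leans on the pins, weight at (110,290). Right (now): it has tipped away, weight at (490,375), and all three pins are free. Next I fit the measured arc for lowering.

Run:
```python
from h import *
from scipy.optimize import least_squares
P=np.array([[.0681,.2086],[.0828,.2027],[.0986,.1948],[.1132,.1863],[.1277,.1763],[.1532,.1536],[.1754,.1261],[.1917,.099]])
for fr in (0,1):
    f=lambda p:np.hypot(*(P-p[:2]).T)-(p[2] if fr else .215)
    s=least_squares(f,[0,0,.215]);print(s.x,f(s.x)*1e3)
c=s.x
c=least_squares(lambda p:np.hypot(*(P-p[:2]).T)-.215,[0,0]).x
t=np.arctan2(P[0,1]-c[1],P[0,0]-c[0]);print(t)
q=None
ts=np.linspace(t,0,27); X=np.c_[c[0]+.215*np.cos(ts),c[1]+.215*np.sin(ts)]*1e3
D=np.diff(X,axis=0); print([[round(a,1),round(-b,1)] for a,b in D]); print(X[[0,10,18,26]])
```

```text
[-0.0021  0.005   0.215 ] [ 0.328   0.1222 -0.1794 -0.1829 -0.1194 -0.1023 -0.1699  0.3484]
[-0.0067 -0.0003  0.2219] [ 0.0443  0.014  -0.1336 -0.0321  0.0963  0.1079 -0.1473  0.0505]
1.2389047153469601
[[np.float64(9.6), np.float64(3.6)], [np.float64(9.4), np.float64(4.0)], [np.float64(9.2), np.float64(4.5)], [np.float64(9.0), np.float64(4.9)], [np.float64(8.8), np.float64(5.3)], [np.float64(8.5), np.float64(5.7)], [np.float64(8.2), np.float64(6.1)], [np.float64(7.9), np.float64(6.5)], [np.float64(7.6), np.float64(6.9)], [np.float64(7.2), np.float64(7.2)], [np.float64(6.9), np.float64(7.6)], [np.float64(6.5), np.float64(7.9)], [np.float64(6.1), np.float64(8.2)], [np.float64(5.7), np.float64(8.5)], [np.float64(5.3), np.float64(8.7)], [np.float64(4.9), np.float64(9.0)], [np.float64(4.5), np.float64(9.2)], [np.float64(4.0), np.float64(9.4)], [np.float64(3.6), np.float64(9.6)], [np.float64(3.1), np.float64(9.8)], [np.float64(2.7), np.float64(9.9)], [np.float64(2.2), np.float64(10.0)], [np.float64(1.7), np.float64(10.1)], [np.float64(1.2), np.float64(10.2)], [np.float64(0.7), np.float64(10.2)], [np.float64(0.2), np.float64(10.2)]]
[[ 67.9931 208.2899]
 [153.4226 153.5151]
 [197.5062  85.0107]
 [212.9393   5.023 ]]
```

```bash
python3 -m jog '[[0,9.6,3.6,0,0,0,1],[0,9.4,4,0,0,0,1],[0,9.2,4.5,0,0,0,1],[0,9,4.9,0,0,0,1]]'>/dev/null; python3 mon.py; python3 -m jog '[[0,8.8,5.3,0,0,0,1],[0,8.5,5.7,0,0,0,1],[0,8.2,6.1,0,0,0,1]]'>/dev/null; python3 mon.py; python3 -m jog '[[0,7.9,6.5,0,0,0,1],[0,7.6,6.9,0,0,0,1],[0,7.2,7.2,0,0,0,1]]'>/dev/null; python3 mon.py
```

```text
t15.70 a0.1050 z0.1918 theta 1.070 r 0.2186 lat 0.0008 | Ftan 0.47 Frad 5.21 Flat -2.71 w 0.0098
t16.07 a0.1307 z0.1744 theta 0.928 r 0.2179 lat 0.0007 | Ftan 2.11 Frad 6.64 Flat -3.09 w 0.0098
t16.45 a0.1535 z0.1536 theta 0.786 r 0.2172 lat 0.0007 | Ftan 1.91 Frad 7.39 Flat -2.64 w 0.0098
```

```bash
python3 -m jog '[[0,1,-0.5,0,0,0,1],[0,0,0,0,0,0,1]]'>/dev/null; python3 mon.py; python3 -m jog '[[0,6.9,7.2,0,0,0,1],[0,6.5,7.6,0,0,0,1]]' >/dev/null; python3 mon.py; python3 -m jog '[[0,0,0,0,0,0,1]]'>/dev/null; python3 mon.py
```

```text
t16.70 a0.1536 z0.1532 theta 0.784 r 0.2169 lat 0.0007 | Ftan -2.78 Frad 2.00 Flat -1.76 w 0.0095
t16.95 a0.1669 z0.1383 theta 0.692 r 0.2168 lat 0.0007 | Ftan 1.58 Frad 1.48 Flat -1.81 w 0.0097
t17.07 a0.1671 z0.1380 theta 0.690 r 0.2167 lat 0.0006 | Ftan -0.27 Frad 1.91 Flat -0.84 w 0.0094
```

```bash
python3 -m jog '[[0,6.1,8.2,0,0,0,1],[0,5.7,8.5,0,0,0,1],[0,5.3,8.7,0,0,0,1]]'>/dev/null; python3 mon.py; python3 -m jog '[[0,4.9,9,0,0,0,1],[0,4.5,9.2,0,0,0,1],[0,4,9.4,0,0,0,1]]'>/dev/null; python3 mon.py; python3 -m jog '[[0,3.6,9.6,0,0,0,1],[0,3.1,9.8,0,0,0,1]]'>/dev/null; python3 mon.py; python3 -m jog '[[0,0,0,0,0,0,1],[0,0,0,0,0,0,1]]'>/dev/null; python3 mon.py
```

```text
t17.45 a0.1847 z0.1133 theta 0.550 r 0.2167 lat 0.0008 | Ftan -0.54 Frad 3.43 Flat -0.07 w 0.0093
t17.82 a0.1984 z0.0858 theta 0.408 r 0.2161 lat 0.0006 | Ftan 0.52 Frad 6.18 Flat 0.03 w 0.0102
t18.07 a0.2053 z0.0667 theta 0.314 r 0.2159 lat 0.0007 | Ftan -1.30 Frad 7.01 Flat 2.13 w 0.0099
t18.32 a0.2054 z0.0665 theta 0.313 r 0.2159 lat 0.0007 | Ftan -1.71 Frad 8.40 Flat 1.50 w 0.0096
```

```bash
python3 -m jog '[[0,3.6,10,0,0,0,1],[0,3,10,0,0,0,1],[0,2,10,0,0,0,1],[0,1.3,8,0,0,0,1]]'>/dev/null; python3 mon.py; python3 -m jog '[[0,0.8,7,0,0,0,1],[0,0.7,6,0,0,0,1]]'>/dev/null; python3 mon.py; python3 -m jog '[[0,0.2,5,0,0,0,1],[0,0,0,0,0,0,1]]'>/dev/null; python3 mon.py;  python3 -m jog '[[0,0.2,3,0,0,0,1],[0,0,0,0,0,0,1]]'>/dev/null; python3 mon.py
```

```text
t18.82 a0.2139 z0.0271 theta 0.126 r 0.2156 lat 0.0006 | Ftan -0.29 Frad 5.46 Flat 1.78 w 0.0098
t19.07 a0.2151 z0.0145 theta 0.067 r 0.2156 lat 0.0006 | Ftan 2.43 Frad 3.38 Flat 2.01 w 0.0098
t19.32 a0.2155 z0.0095 theta 0.044 r 0.2157 lat 0.0006 | Ftan -2.57 Frad 3.43 Flat 1.89 w 0.0100
t19.57 a0.2156 z0.0068 theta 0.032 r 0.2157 lat 0.0006 | Ftan -2.01 Frad 4.07 Flat 2.74 w 0.0093
```

```bash
python3 -m jog '[[0,0,2,0,0,0,1],[0,0,0,0,0,0,1]]'>/dev/null; python3 mon.py; python3 -m jog '[[0,0,2,0,0,0,1],[0,0,0,0,0,0,1]]'>/dev/null; python3 mon.py;  python3 -m jog '[[0,0,2,0,0,0,1],[0,0,0,0,0,0,1]]'>/dev/null; python3 mon.py
```

```text
t19.82 a0.2157 z0.0052 theta 0.024 r 0.2157 lat 0.0006 | Ftan -1.88 Frad 2.32 Flat 3.76 w 0.0097
t20.07 a0.2157 z0.0034 theta 0.016 r 0.2157 lat 0.0006 | Ftan -2.65 Frad 2.63 Flat 4.31 w 0.0096
t20.32 a0.2157 z0.0014 theta 0.007 r 0.2157 lat 0.0006 | Ftan -2.15 Frad 0.59 Flat 3.79 w 0.0095
```

```bash
python3 -m jog '[[0,0,2,0,0,0,1],[0,0,0,0,0,0,1]]'>/dev/null; python3 mon.py; python3 -m jog '[[0,0,2,0,0,0,1],[0,0,0,0,0,0,1]]'>/dev/null; python3 mon.py;  python3 -m jog '[[0,0,1,0,0,0,1],[0,0,0,0,0,0,1]]'>/dev/null; python3 mon.py
```

```text
t20.57 a0.2157 z-0.0006 theta -0.003 r 0.2157 lat 0.0006 | Ftan -1.27 Frad -0.12 Flat 5.13 w 0.0098
t20.82 a0.2158 z-0.0010 theta -0.005 r 0.2158 lat 0.0006 | Ftan 8.41 Frad -6.00 Flat 3.58 w 0.0092
t21.07 a0.2158 z-0.0011 theta -0.005 r 0.2158 lat 0.0006 | Ftan 14.41 Frad -9.20 Flat 2.31 w 0.0096
```

Firm stop felt: Ftan jumped to +14 N at z -0.001. I'll relax, wait, and check the pawl.

```bash
python3 -m jog '[[0,-1,-2,0,0,0,1],[0,0,0,0,0,0,1],[0,0,0,0,0,0,1],[0,0,0,0,0,0,1],[0,0,0,0,0,0,1]]'>/dev/null; python3 mon.py; python3 -c "
from h import *
b0=cv2.imread('pics/t.png')[185:255,155:215]
im,d=robot.capture('top');b=im[185:255,155:215]
cv2.imwrite('pics/f3.png',np.hstack([cv2.resize(x,(400,460),interpolation=2) for x in (b0,b)]))"
```

```text
t21.70 a0.2157 z-0.0009 theta -0.004 r 0.2157 lat 0.0006 | Ftan 0.59 Frad 2.25 Flat 4.73 w 0.0095
```

View pics/f3.png

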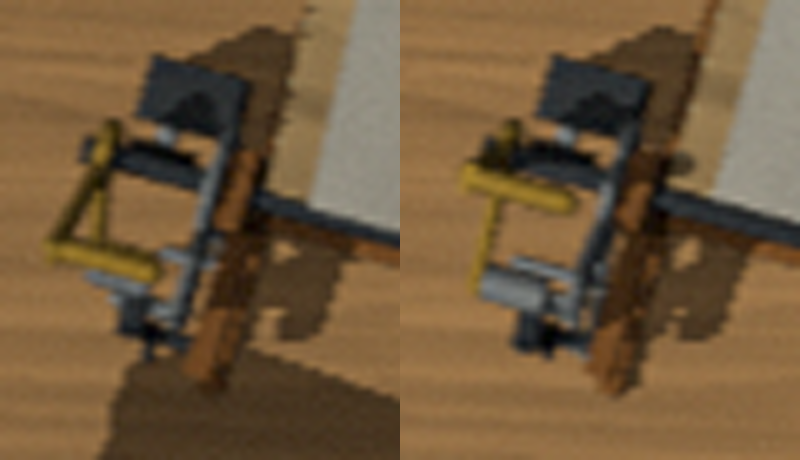

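The pawl is tipped back in: its weight is at (515,290), close to where it was at the start. Raising past 0.26 to about 0.30.

```bash
python3 -m jog '[[0,0,-8,0,0,0,1],[0,-0.3,-8,0,0,0,1],[0,-0.7,-8,0,0,0,1],[0,-1,-8,0,0,0,1]]'>/dev/null; python3 mon.py; python3 -m jog '[[0,-1.3,-8,0,0,0,1],[0,-1.6,-8,0,0,0,1],[0,-1.9,-8,0,0,0,1],[0,-2.2,-8,0,0,0,1],[0,0,0,0,0,0,1],[0,0,0,0,0,0,1]]'>/dev/null; python3 mon.py
```

```text
t22.25 a0.2136 z0.0306 theta 0.142 r 0.2158 lat 0.0006 | Ftan -4.87 Frad 3.39 Flat 5.26 w 0.0100
t23.00 a0.2065 z0.0628 theta 0.295 r 0.2159 lat 0.0006 | Ftan -0.29 Frad 2.49 Flat 4.47 w 0.0096
```

```bash
python3 -m jog '[[0,0,0,0,0,0,1],[0,0,0,0,0,0,1],[0,2,6,0,0,0,1],[0,1.8,6,0,0,0,1],[0,1.5,6,0,0,0,1],[0,1.2,5,0,0,0,1],[0,0,0,0,0,0,1]]'>/dev/null; python3 mon.py; python3 -m jog '[[0,0.4,2,0,0,0,1],[0,0,0,0,0,0,1]]'>/dev/null; python3 mon.py; python3 -m jog '[[0,0.4,2,0,0,0,1],[0,0,0,0,0,0,1]]'>/dev/null; python3 mon.py; python3 -m jog '[[0,0.4,2,0,0,0,1],[0,0,0,0,0,0,1]]'>/dev/null; python3 mon.py
```

```text
t23.88 a0.2125 z0.0384 theta 0.179 r 0.2160 lat 0.0005 | Ftan -2.33 Frad 2.07 Flat 5.25 w 0.0095
t24.12 a0.2129 z0.0367 theta 0.171 r 0.2160 lat 0.0005 | Ftan -1.48 Frad 1.47 Flat 5.87 w 0.0095
t24.38 a0.2131 z0.0350 theta 0.163 r 0.2159 lat 0.0005 | Ftan -0.66 Frad 1.03 Flat 5.39 w 0.0096
t24.62 a0.2134 z0.0333 theta 0.155 r 0.2160 lat 0.0005 | Ftan 1.76 Frad -1.44 Flat 4.47 w 0.0095
```

```bash
python3 -m jog '[[0,0,1,0,0,0,1],[0,0,0,0,0,0,1]]'>/dev/null; python3 mon.py; python3 -m jog '[[0,0,1,0,0,0,1],[0,0,0,0,0,0,1]]'>/dev/null; python3 mon.py
```

```text
t24.88 a0.2135 z0.0326 theta 0.151 r 0.2159 lat 0.0005 | Ftan 2.69 Frad -1.47 Flat 4.74 w 0.0096
t25.12 a0.2136 z0.0318 theta 0.148 r 0.2159 lat 0.0006 | Ftan 3.59 Frad -1.45 Flat 5.68 w 0.0098
```

```bash
python3 -m jog '[[0,0,-2,0,0,0,1],[0,0,0,0,0,0,1],[0,0,0,0,0,0,1]]'>/dev/null; python3 mon.py; python3 -c "
from h import *
b0=cv2.imread('pics/t.png')[185:255,155:215]
im,d=robot.capture('top');b=im[185:255,155:215]
print([(np.array(r['xyz']),round(r['confidence'],2)) for r in robot.pinpoint('top','handle')[:2]])
cv2.imwrite('pics/f4.png',np.hstack([cv2.resize(x,(400,460),interpolation=2) for x in (b0,b)]))"
```

```text
t25.50 a0.2134 z0.0335 theta 0.156 r 0.2160 lat 0.0005 | Ftan 2.59 Frad -0.32 Flat 4.69 w 0.0097
[]
```

View pics/f4.png

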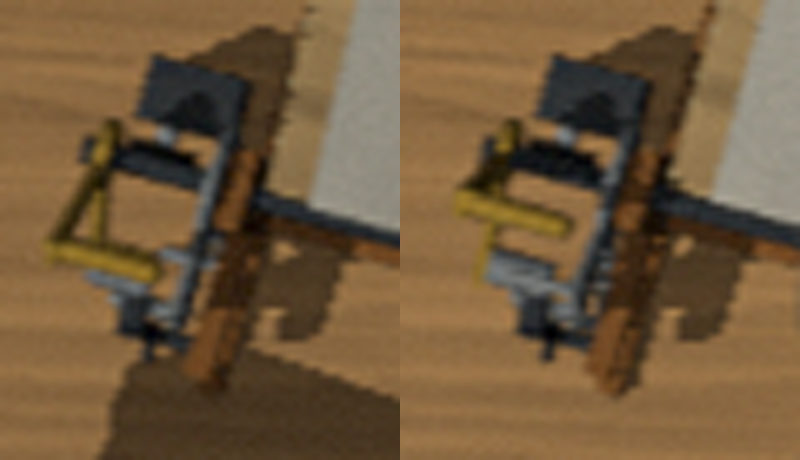

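Resting force has changed from -2.3 N (board carried) to positive (board supported), and the pawl at (530,300) sits against the pins. Releasing gradually, then retreating straight up.

```bash
python3 -m jog '[[0,0,-0.7,0,0,0,1],[0,0,0,0,0,0,0.88],[0,0,0,0,0,0,0.82],[0,0,0,0,0,0,0.76],[0,0,0,0,0,0,0.7],[0,0,0,0,0,0,0.62],[0,0,0,0,0,0,0.62],[0,0,0,0,0,0,0.62]]'; python3 mon.py; python3 -m jog '[[0,0,-5,0,0,0,0.62],[0,0,-10,0,0,0,0.62],[0,0,-20,0,0,0,0.62],[0,0,-30,0,0,0,0.62],[0,0,-35,0,0,0,0.62],[0,0,-30,0,0,0,0.62],[0,0,-10,0,0,0,0.62],[0,0,0,0,0,0,0.62]]'
python3 - <<'E'
from h import *
s=robot.read_state(); Rm=R.from_quat(s['tcp_rot']).as_matrix()
im,d=robot.capture('wrist');cv2.imwrite('pics/z.png',im)
for c in ('wrist','scene'):
    if c=='scene': robot.capture(c)
    for n in ('handle','hinge'): print(c,n,[(np.array(r['xyz']),round(r['confidence'],2)) for r in robot.pinpoint(c,n)[:2]])
E
```

```text
time: 26.6
tool_pos: [0.6653, 0.0113, 0.1414]
tcp_rot: [0.789, 0.614, -0.0, 0.0]
ft_force: [-0.4, 1.1, -0.4]
width: 0.0324
t26.60 a0.2136 z0.0344 theta 0.160 r 0.2164 lat 0.0005 | Ftan -0.33 Frad -0.71 Flat 1.01 w 0.0324
time: 27.6
tool_pos: [0.6657, 0.0113, 0.2826]
tcp_rot: [0.789, 0.614, 0.001, 0.001]
ft_force: [0.1, -0.4, -0.2]
width: 0.0323
wrist handle [(array([0.6643, 0.0077, 0.1418]), 0.7)]
wrist hinge [(array([0.4617, 0.0638, 0.1128]), 0.55)]
scene handle [(array([0.6643, 0.009 , 0.1447]), 0.58)]
scene hinge [(array([0.4558, 0.0624, 0.1107]), 0.74)]
```

View pics/z.png

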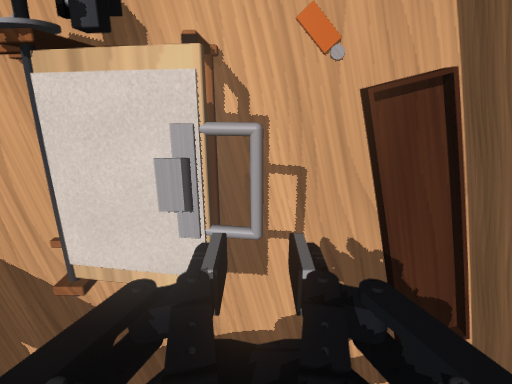

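The handle rests free at z≈0.143, a tilt of about 0.155 (first notch), and the gripper is clear of it.

```bash
python3 -c "
from h import *
print(robot.sign_off())"
```

```text
the job is handed in; nothing more can be done
None
```

The board is set in its lowest notch and the job is handed in. It took about 28 s of robot time against the 69 s limit.

- **Lifting:** I lifted the board by its bar to the sprung stop, met at about 1.2 rad. I eased on roughly 6–7 N more at the handle, below the 12 N that would force the stop. The top camera then showed the pawl tipped away from the pins.
- **Lowering:** I kept hold of the board all the way down to the firm flat stop, with about 14 N at the handle at contact. The camera showed the pawl tipped back in.
- **Setting the notch:** I raised the board to about 0.30 rad and lowered it until the notch took the weight at about 0.16. Then I released it gradually and backed straight up.

**Last checks:** After release the handle was at z 0.142 (wrist camera) and 0.145 m (scene camera), a tilt of about 0.15–0.16. The force was near zero and the gripper was clear.

**Not clear-cut:**
- The rest in the first notch felt soft, with force rising only about 1 N per mm. The board still stayed put on release.
- After the retreat I did not look again at the saucer, caddy and the other things on the bench. The arm showed no unexplained contact force.

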